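# Tip the baking-mix carton onto the green mat and push it home

## Robot

A 6-joint arm with a two-finger parallel gripper is mounted at the origin on the work surface. World frame = base frame: x ahead of the robot, y to its left, z up, the work surface at z = 0. Lengths are in mm, angles in rad, forces in N, time in s.
With the tool pointing down it reaches from about 275 to 750 mm from the base axis. Payload 10.2 kg.
Tool frame: the origin (TCP) lies between the finger pads; the fingertips stand 17 mm ahead of it and the grasp point (between the pads) lies 2 mm behind it; z points along the fingers, y is the line along which they close (so a half turn about z gives the same grasp; the last joint's range is limited). The gripper opens to 85 mm and grips with 20 to 120 N. Pads are 22 mm wide; open, the fingers measure 114 mm over their backs; the gripper's body (76 mm by 85 mm) begins 54 mm behind the grasp point. The pads swing forward as they close: fully open they stand 13 mm farther back than shut.
Start: joints at [-1.55, 0.313, 1.498, -0, 1.331, -0.223], TCP at [126.717, -509.484, 248.294] pointing down, gripper open.
Joint ranges: [-2.94, 2.94], [-0.97, 2.17], [0.19, 2.56], [-1.23, 4.37], [0.02, 3.11], [-2.88, 2.88]. Speed limits (rad/s): [2.39, 2.39, 3.01, 3.14, 3.14, 3.14].

## Interface

Orientations are given as a unit quaternion [w, x, y, z].
In Python, from rig import * gives the robot as it stands.
- The arm moves only by the tool step_arm, never from a script. Its argument "commands" is text: rows parted by semicolons, each of 7 numbers parted by spaces: the opening, from 0 (shut) to 1 (fully open), then the shift along the tool's x, y, z in cm, then the turn, a rotation vector about the tool's x, y, z in rad. In form: hand x y z rx ry rz; .... A call has 1 to 20 rows; each row is the pose to reach, as a shift and turn from the pose commanded when the call began, along the tool's axes at that moment; what a row does not reach only later rows make up. A row lasts 1/12 s, in which the tool goes at most 41.7 mm and 7.16 degrees, less where a joint would pass 70% of its speed; a pose out of reach is approached as far as the arm can. A call with a gripper value outside its range is refused whole. The fingers move at their own pace and stop on an object; "newtons" is the grip in N (left out, the last holds). Time passes only in rows, so rows that repeat a pose let the fingers close. It gives the time, the measured TCP pose, the force, the opening and the grip force at its end, in the units of the state.
- sense(): the state, without advancing time (a new reading comes with each control period).
- capture(name): name is "scene" or "side" or "wrist"; returns the picture (384x512x3 uint8, red, green, blue); there is no depth.
- camera_model(name): a dict with "mtx" (3x3 intrinsics, pixels), "eye" and "rotation" of the camera in the world. Camera axes: x right, y down, z forward; pixel columns grow to the right and rows downward; lengths in mm; the calibration is good to about 2 mm. A picture is of the moment at which its call begins: read the wrist's pose just before it. camera_model takes no time and is no camera call; for the wrist camera it gives the pose at the moment of the call.
- finish_job(): hands the job in; it is judged then, once.
Trained networks look in the newest picture that a camera, given by its name, has taken for a name from the list of things; names that differ only in an ending like _2 or _b are one class to them, and where a whole thing is asked for, a point or a joint stands for the part that bears it (a point fixed in the world has none). Each returns a list of dicts, best first, with "score" (0 to 1); they miss things now and then, are a little off and sometimes report something else, mostly with a low value. They report only what shows in the picture. A call takes as long as a camera call. They do not tell look-alikes from the thing itself.
- search_frame(camera, label): "rect" ([centre column, centre row, width, height] in pixels, round what is visible of it).
- trace(camera, label): "mask" (384x512 bool, what is visible of it) and "rect" ([centre column, centre row, width, height] in pixels, round what is visible of it).
- spot_point(camera, label): "xy" ([column, row] in pixels: a listed point, or the origin of a listed thing).
The state is a dict: "time_s": time; "joints": joint angles; "dq": joint speeds; "tau": joint torques, N m; "eef_pos": TCP position; "ee_rot": TCP orientation; "force": force on the tool from outside, world axes, zero at the start; "wrist_torque": the same for the moment, N m; "grip_width": opening from 0.0 (shut) to 1.0 (fully open); "grip_force": force on a finger pad.
Only numpy, scipy, OpenCV 4.12 (cv2) and the standard library are available. Lean on these libraries where they do the work, as an engineer would, in place of code of your own. Each camera call takes 0.05 s, during which the arm holds its last target. There are 200 camera calls.

## Task

Tip the standing baking-mix carton over by pushing it near its top, so that it falls flat onto the green mat within its outline; let it come to rest there, then push it, lying flat, along the mat until its top end is snug and square against the steel rail. Only push with the fingers: never pinch, lift or carry the carton, and leave the jar, the steel cup and the cutter ring alone.

Things in the scene. Friction and masses are not known exactly. Their poses are not given: they have to be found in the camera images.
- carton: Paper-white carton, blue bands at top and bottom, a flower on each broad face; rigid closed box 100 mm (its x) by 45 mm (its y) by 190 mm (its z, height), 0.25 to 0.47 kg. Origin: centre of its underside; z points to its top end. It stands across the narrow gap between the two mats, broad faces (its +y and -y) turned to them. Pushed low while standing it may slide.
- carton_center (a point): The middle of the carton: 95 mm above its underside when it stands, 22 mm above the counter when it lies on a broad face. Pushed square near the top, the carton tips about its far bottom edge, overbalances at about 13 degrees (top moved some 45 mm) and falls by itself; its foot end then lies about where that edge stood.
- carton_top (a point): The centre of the carton's top end, 190 mm from its underside; the end that must finally meet the rail.
- mat_green: Green mat with a white outline at its edge, 160 mm (its x) by 250 mm (its y) and under 1 mm thick, flat on the counter and fixed; nothing catches on it. Origin: its centre. It lies to the left or to the right of the carton (it changes places with the orange mat) with its short edge just under the carton's side.
- mat_orange: The same mat in orange on the other side of the carton; not to be used.
- rail_left: Fixed steel stop rail standing across the far end of the left mat (+y side), 200 mm (its x) by 12 mm (its y) by 35 mm high. Origin: centre of its underside. Its face towards the carton is at y = -6 mm in its own frame. It stands 20 to 50 mm beyond where the top end of the fallen carton lies.
- rail_right: The same rail across the far end of the right mat (-y side); its face towards the carton is at y = +6 mm in its own frame.
- sprinkles: Bystander: small closed glass jar with a red cap, 56 mm across, 75 mm high, origin at the centre of its underside; beyond the mats as seen from the robot.
- measure: Bystander: small open steel cup, 68 mm across, 55 mm high, origin at the centre of its underside; beyond the mats.
- cutter: Bystander: copper cutter ring, 68 mm across, 30 mm high, origin at the centre of its underside; beyond the mats.
Mind the look-alikes: they are no part of the job. Of the things that look like the carton, take the one that is nearest to the robot's base at the start.

How it is judged (in metres and radians):
On the way, in this order (a step that is already met when the one before it is completed fails the run):
1. the carton has fallen flat onto the green mat and lies at rest within its outline (10 mm overhang allowed at the ends, 4 mm at the sides), not yet at the rail (angle between carton's own z axis and vertical between 1.5 and 1.64 rad and (angle between carton's own y axis and vertical below 0.1 rad or angle between carton's own y axis and vertical above 3.04 rad) and x of carton_center in the frame of mat_green between -0.034 and 0.034 m and y of carton_center in the frame of mat_green between -0.04 and 0.04 m and linear speed of carton below 0.03 m/s and angular speed of carton below 0.2 rad/s and not ((y of carton_top in the frame of rail_left between -0.011 and 0 m and angle between the z axis of carton and the y axis of rail_left, either way round below 0.12 rad) or (y of carton_top in the frame of rail_right between 0 and 0.011 m and angle between the z axis of carton and the y axis of rail_right, either way round below 0.12 rad))), for 0.2 s.
2. the lying carton's top end is against the rail (angle between carton's own z axis and vertical between 1.5 and 1.64 rad and (angle between carton's own y axis and vertical below 0.1 rad or angle between carton's own y axis and vertical above 3.04 rad) and x of carton_center in the frame of mat_green between -0.034 and 0.034 m and y of carton_center in the frame of mat_green between -0.04 and 0.04 m and ((y of carton_top in the frame of rail_left between -0.011 and 0 m and angle between the z axis of carton and the y axis of rail_left, either way round below 0.12 rad) or (y of carton_top in the frame of rail_right between 0 and 0.011 m and angle between the z axis of carton and the y axis of rail_right, either way round below 0.12 rad))), for 0.2 s.
At the end, for the whole second after the job is handed in: The carton lies at rest on a broad face on the green mat (centre within 34 mm across and 40 mm along of the mat's centre), its top end towards the rail with the middle of that end within 5 mm of the rail's face and square to it within 0.12 rad (all of step 2 and linear speed of carton below 0.03 m/s and angular speed of carton below 0.2 rad/s and height (world z) of carton_center below 0.03 m); the robot touches nothing.
It fails at once if the carton is lifted off the counter (height (world z) of carton_center above 0.112 m or (angle between carton's own z axis and vertical above 1.4 rad and height (world z) of carton_center above 0.055 m)).
It fails at once if the carton is carried or shifted more than 60 mm while still standing (angle between carton's own z axis and vertical below 0.3 rad and distance of carton_center from where it was at the start of the episode above 0.06 m).
It fails at once if the carton comes to lie anywhere but on the green mat (angle between carton's own z axis and vertical above 1.5 rad and (linear speed of carton below 0.03 m/s and angular speed of carton below 0.2 rad/s) and not (x of carton_center in the frame of mat_green between -0.034 and 0.034 m and y of carton_center in the frame of mat_green between -0.04 and 0.04 m)).
It fails at once if the jar, the steel cup or the cutter ring is moved more than 15 mm or tipped (distance of any of sprinkles, measure, cutter from where it was at the start of the episode above 0.015 m or angle between any of sprinkles, measure, cutter's own z axis and vertical above 0.25 rad).
It also fails if it takes over 51 s, if anything falls off the work surface, if the arm or the gripper's body presses on something with over 40 N, if the wrist force passes 120 N, or if a joint passes its speed limit or range.

## Working session

There is one attempt and no reset: what is moved stays moved. The work goes in short steps, Python scripts to look and compute and a tool call to move; the robot and the scene stay as the last step left them, time stands still between calls to the robot, and variables do not carry over. Pictures are saved under pics/ and viewed, at most 10 in all, crops included, and the job is handed in when it is done.

Besides the shell and the picture viewer there is one more tool, called after "Call:" by a JSON object that holds its "method" and its "body", one argument or row to a line. step_arm: Moves the arm, as the interface text tells. Its arguments: {"type":"object","properties":{"commands":{"type":"string"},"newtons":{"type":"number"}},"required":["commands"]}

```bash
ls; mkdir -p pics; cat > h.py <<'E'
from rig import *
import numpy as np, cv2
def save(cam,name):
    im=capture(cam); cv2.imwrite(f'pics/{name}.png',im[:,:,::-1]); return im
def ray(cam,px,z=0.,cm=None):
    c=cm or camera_model(cam); K=np.array(c['mtx']);R=np.array(c['rotation']);e=np.array(c['eye'])
    d=R@np.linalg.solve(K,[px[0],px[1],1.]); return e+d*(z-e[2])/d[2]
def proj(cam,P,cm=None):
    c=cm or camera_model(cam); K=np.array(c['mtx']);R=np.array(c['rotation']);e=np.array(c['eye'])
    p=K@(R.T@(np.array(P)-e)); return p[:2]/p[2]
E
python3 - <<'E'
from h import *
a=save('scene','s0');b=save('side','d0')
cv2.imwrite('pics/both.png',cv2.resize(np.vstack([a,b])[:,:,::-1],None,fx=.78,fy=.78))
for c in ('scene','side'):
    m=camera_model(c);print(c,np.round(m['eye']),np.round(m['rotation'],2).tolist(),m['mtx'][0][0])
    for l in ('carton','mat_green','mat_orange','rail_left','rail_right'):
        print(l,[(round(r['score'],2),np.round(r['rect']).tolist()) for r in search_frame(c,l)][:3])
print(sense())
E
```

```text
pics
scene [1266.   43. 1054.] [-0.2, 0.67, 0.68, -0.21] 374.23485110645834
carton [(0.71, [252.0, 161.0, 23.0, 57.0]), (0.69, [195.0, 252.0, 48.0, 61.0]), (0.56, [245.0, 246.0, 42.0, 48.0])]
mat_green [(0.88, [290.0, 179.0, 72.0, 39.0])]
mat_orange [(0.61, [219.0, 184.0, 73.0, 37.0])]
rail_left [(0.57, [325.0, 173.0, 14.0, 56.0])]
rail_right []
side [308. 753. 854.] [0.09, -0.21, 0.89, -0.4] 465.7199931515315
carton [(0.94, [360.0, 144.0, 48.0, 67.0]), (0.91, [215.0, 150.0, 21.0, 75.0]), (0.75, [194.0, 186.0, 42.0, 85.0])]
mat_green [(0.91, [288.0, 298.0, 98.0, 106.0])]
mat_orange [(0.67, [316.0, 226.0, 86.0, 66.0])]
rail_left [(0.71, [277.0, 333.0, 93.0, 42.0])]
rail_right [(0.73, [331.0, 186.0, 71.0, 28.0])]
{'time_s': 0.6, 'joints': array([-1.55041932e+00,  3.12885499e-01,  1.49773883e+00,  2.07561576e-05,
        1.33104138e+00, -2.23402475e-01]), 'dq': array([ 4.99211872e-04, -1.20593885e-04, -4.08347238e-05,  1.07702240e-03,
       -8.08003132e-04, -1.27470946e-03]), 'tau': array([-8.22658149e-04, -4.12035120e+01, -2.59837228e+01, -1.91326844e-04,
        5.97153248e-04, -2.53565744e-06]), 'eef_pos': array([ 126.7116905 , -509.46149277,  248.28696801]), 'ee_rot': array([-3.53141269e-05,  9.92580937e-01,  1.21585695e-01,  1.37305007e-05]), 'force': array([-0.09479866,  0.04614477,  0.79831341]), 'wrist_torque': array([-0.01183807,  0.02266016, -0.04761607]), 'grip_force': 0.0, 'grip_width': 0.9975652109755124}
```

View pics/both.png

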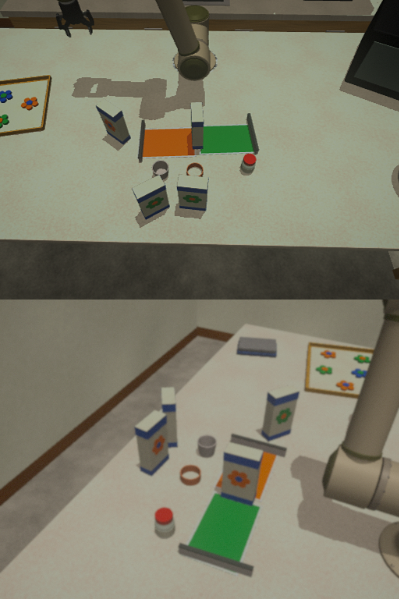

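```bash
cat >> h.py <<'E'
from scipy.optimize import minimize
def box(x,y,yaw,L=(50,22.5),H=190):
    c,s=np.cos(yaw),np.sin(yaw)
    return np.array([[x+c*a-s*b,y+s*a+c*b,z] for a in(-L[0],L[0]) for b in(-L[1],L[1]) for z in(0,H)])
def hullmask(cam,P,cm):
    q=np.array([proj(cam,p,cm) for p in P]).astype(np.float32)
    m=np.zeros((384*4,512*4),np.uint8); cv2.fillConvexPoly(m,np.round(cv2.convexHull(q)*4+1.5).astype(np.int32),255); 
    return cv2.resize(m,(512,384),interpolation=cv2.INTER_AREA)/255.
E
python3 - <<'E'
from h import *
cms={c:camera_model(c) for c in('scene','side')}
M={}
for c,near in(('scene',(252,161)),('side',(309,225))):
    capture(c)
    rs=trace(c,'carton'); print(c,[(round(r['score'],2),np.round(r['rect']).tolist()) for r in rs])
    rs=[r for r in rs if np.hypot(r['rect'][0]-near[0],r['rect'][1]-near[1])<25]
    if rs: M[c]=rs[0]['mask'].astype(float)
    for l in('mat_green','rail_left'):
        t=trace(c,l)
        if t:
            g=np.argwhere(t[0]['mask'])[:,::-1]
            w=np.array([ray(c,p,0 if 'mat' in l else 35,cms[c])[:2] for p in g],np.float32)
            print(c,l,round(t[0]['score'],2),cv2.minAreaRect(w), np.round(cv2.boxPoints(cv2.minAreaRect(w))).tolist())
np.savez('m.npz',**M)
def cost(p): return sum(np.abs(hullmask(c,box(*p),cms[c])-M[c]).sum()/M[c].sum() for c in M)
for c in M: print(c, M[c].sum())
x0=None
best=None
for x in range(300,520,15):
  for y in range(-80,100,15):
    v=cost((x,y,0))
    if best is None or v<best[0]: best=(v,x,y)
print(best)
for yaw in(-.2,0,.2):
    r=minimize(cost,[best[1],best[2],yaw],method='Nelder-Mead',options=dict(initial_simplex=[[best[1],best[2],yaw],[best[1]+10,best[2],yaw],[best[1],best[2]+10,yaw],[best[1],best[2],yaw+.1]]))
    print(np.round(r.x,3),r.fun)
    for c in M:print(c,np.abs(hullmask(c,box(*r.x),cms[c])-M[c]).sum()/M[c].sum())
for l in('sprinkles','measure','cutter'):
    s=spot_point('side',l); print(l,[(round(q['score'],2),np.round(ray('side',q['xy'])).tolist()) for q in s][:2])
E
```

```text
scene [(0.94, [146.0, 157.0, 40.0, 59.0]), (0.8, [247.0, 247.0, 40.0, 45.0]), (0.73, [253.0, 162.0, 18.0, 55.0]), (0.65, [194.0, 252.0, 46.0, 58.0])]Traceback (most recent call last):
  File "<stdin>", line 13, in <module>
  File "h.py", line 7, in ray
    d=R@np.linalg.solve(K,[px[0],px[1],1.]); return e+d*(z-e[2])/d[2]
      ~^~~~~~~~~~~~~~~~~~~~~~~~~~~~~~~~~~~~
ValueError: matmul: Input operand 1 has a mismatch in its core dimension 0, with gufunc signature (n?,k),(k,m?)->(n?,m?) (size 3 is different from 4)
```

```bash
sed -i "s/R=np.array(c\['rotation'\])/R=rot(c['rotation'])/" h.py; cat >> h.py <<'E'
from scipy.spatial.transform import Rotation
def rot(q): return Rotation.from_quat(np.roll(q,-1)).as_matrix()
E
cat > fit.py <<'E'
from h import *
cms={c:camera_model(c) for c in('scene','side')}
M={}
for c,near in(('scene',(252,161)),('side',(309,225))):
    capture(c)
    rs=trace(c,'carton'); print(c,[(round(r['score'],2),np.round(r['rect']).tolist()) for r in rs])
    rs=[r for r in rs if np.hypot(r['rect'][0]-near[0],r['rect'][1]-near[1])<25]
    if rs: M[c]=rs[0]['mask'].astype(float)
    for l in('mat_green','rail_left'):
        t=trace(c,l)
        if t:
            g=np.argwhere(t[0]['mask'])[:,::-1]
            w=np.array([ray(c,p,0 if 'mat' in l else 35,cms[c])[:2] for p in g],np.float32)
            print(c,l,round(t[0]['score'],2),cv2.minAreaRect(w), np.round(cv2.boxPoints(cv2.minAreaRect(w))).tolist())
def cost(p): return sum(np.abs(hullmask(c,box(*p),cms[c])-M[c]).sum()/M[c].sum() for c in M)
best=min((cost((x,y,0)),x,y) for x in range(300,520,15) for y in range(-80,100,15))
print(best)
for yaw in(-.2,0,.2):
    b=np.array([best[1],best[2],yaw])
    r=minimize(cost,b,method='Nelder-Mead',options=dict(initial_simplex=[b,b+[10,0,0],b+[0,10,0],b+[0,0,.1]]))
    print(np.round(r.x,3),r.fun)
for l in('sprinkles','measure','cutter'):
    s=spot_point('side',l); print(l,[(round(q['score'],2),np.round(ray('side',q['xy'])).tolist()) for q in s][:2])
E
python3 fit.py
```

```text
scene [(0.93, [193.0, 253.0, 45.0, 54.0]), (0.86, [247.0, 246.0, 42.0, 42.0]), (0.82, [145.0, 158.0, 40.0, 57.0]), (0.45, [319.0, 210.0, 23.0, 26.0])]
scene mat_green 0.56 ((511.34283447265625, 151.57110595703125), (160.31692504882812, 232.59722900390625), 3.255171298980713) [[425.0, 263.0], [438.0, 31.0], [598.0, 40.0], [585.0, 272.0]]
scene rail_left 0.86 ((502.57122802734375, 266.375244140625), (211.06033325195312, 20.36442756652832), 6.329000949859619) [[397.0, 265.0], [399.0, 245.0], [609.0, 268.0], [606.0, 288.0]]
side [(0.89, [216.0, 152.0, 23.0, 76.0]), (0.86, [311.0, 226.0, 58.0, 80.0]), (0.84, [360.0, 145.0, 49.0, 68.0]), (0.61, [195.0, 182.0, 40.0, 90.0])]
side mat_green 0.87 ((512.9697875976562, 154.67613220214844), (161.8080291748047, 250.60574340820312), 3.556384563446045) [[424.0, 275.0], [440.0, 25.0], [601.0, 35.0], [586.0, 285.0]]
side rail_left 0.63 ((490.79412841796875, 276.2440490722656), (201.61729431152344, 34.01414108276367), 5.8409342765808105) [[389.0, 283.0], [392.0, 249.0], [593.0, 270.0], [589.0, 303.0]]
(np.float64(0.2371474778954327), 510, 25)
[5.2129e+02 2.2772e+01 1.1000e-01] 0.04015062978833917
[5.21803e+02 2.25800e+01 1.11000e-01] 0.04022263932665179
[5.21498e+02 2.36180e+01 1.21000e-01] 0.039457685542609575
sprinkles [(0.86, [657.0, 231.0, -0.0])]
measure [(0.95, [689.0, -118.0, 0.0])]
cutter [(0.84, [683.0, 26.0, 0.0])]
```

Call:
{"method": "step_arm", "body": {
  "commands": "0.45 49.4 -30.9 0 0 0 -1.41;0.45 49.4 -30.9 0 0 0 -1.41;0.45 49.4 -30.9 0 0 0 -1.41;0.45 49.4 -30.9 0 0 0 -1.41;0.45 49.4 -30.9 0 0 0 -1.41;0.45 49.4 -30.9 0 0 0 -1.41;0.45 49.4 -30.9 0 0 0 -1.41;0.45 49.4 -30.9 0 0 0 -1.41;0.45 49.4 -30.9 0 0 0 -1.41;0.45 49.4 -30.9 0 0 0 -1.41;0.45 49.4 -30.9 0 0 0 -1.41;0.45 49.4 -30.9 0 0 0 -1.41;0.45 49.4 -30.9 0 0 0 -1.41;0.45 49.4 -30.9 0 0 0 -1.41;0.45 49.4 -30.9 0 0 0 -1.41;0.45 49.4 -30.9 0 0 0 -1.41;0.45 49.4 -30.9 7 0 0 -1.41;0.45 49.4 -30.9 7 0 0 -1.41;0.45 49.4 -30.9 7 0 0 -1.41;0.45 49.4 -30.9 7 0 0 -1.41"
}}

```text
time_s: 2.97
eef_pos: [530.8, -91.2, 178.4]
ee_rot: [-0.001, 0.678, 0.735, -0.0]
force: [0.3, -0.3, 0.6]
grip_width: 0.453
grip_force: 0.0
```

```bash
python3 - <<'E'
from h import *
s=sense(); print(s['time_s'],np.round(s['eef_pos'],1),s['ee_rot'],s['grip_width'],s['force'])
a=save('scene','s1');b=save('side','d1');w=save('wrist','w1')
cv2.imwrite('pics/v1.png',np.hstack([a[90:300,150:400],b[120:330,170:420],cv2.resize(w,(280,210))])[:,:,::-1])
E
```

```text
2.9667 [530.8 -91.2 178.4] [-8.23328874e-04  6.77684506e-01  7.35352217e-01 -3.85614838e-04] 0.4526115820712218 [ 0.28323508 -0.30442282  0.60537598]
```

View pics/v1.png

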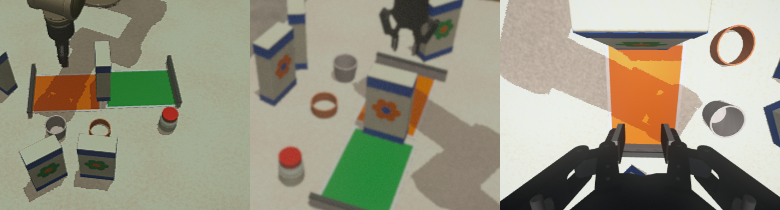

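Call:
{"method": "step_arm", "body": {
  "commands": "0.45 4 0 0 0 0 0;0.45 6.5 0 0 0 0 0;0.45 7.3 0 0 0 0 0;0.45 8.1 0 0 0 0 0;0.45 8.9 0 0 0 0 0;0.45 9.7 0 0 0 0 0;0.45 10.5 0 0 0 0 0;0.45 11.3 0 0 0 0 0;0.45 12.1 0 0 0 0 0;0.45 12.9 0 0 0 0 0;0.45 13.5 0 0 0 0 0;0.45 13.9 0 0 0 0 0;0.45 13.9 0 0 0 0 0;0.45 13.9 0 0 0 0 0;0.45 13.9 0 0 0 0 0;0.45 13.9 0 0 0 0 0"
}}

```text
time_s: 4.45
eef_pos: [520.1, 47.9, 178.3]
ee_rot: [0.0, 0.677, 0.736, -0.0]
force: [0.3, 1.0, -0.2]
grip_width: 0.451
grip_force: 0.0
```

```bash
python3 - <<'E'
from h import *
s=sense(); print(s['time_s'],np.round(s['eef_pos'],1),s['force'])
a=save('scene','s2');b=save('side','d2');w=save('wrist','w2')
cv2.imwrite('pics/v2.png',np.hstack([a[90:300,150:400],b[170:380,170:420],cv2.resize(w,(280,210))])[:,:,::-1])
E
```

```text
4.45 [520.1  47.9 178.3] [ 0.26898026  0.99035816 -0.18347848]
```

View pics/v2.png

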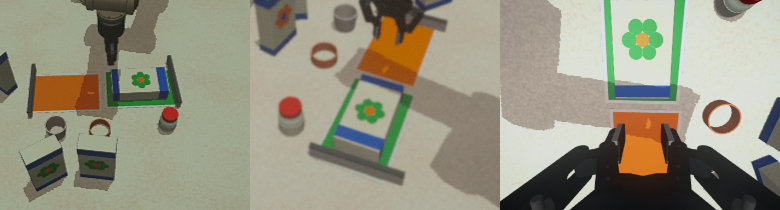

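```bash
cat > fit2.py <<'E'
from h import *
cms={c:camera_model(c) for c in('scene','side')}
N={'carton':((50,95),45,(515,145,.08),dict(scene=(289,175),side=(285,295))),'rail_left':((100,6),35,(500,272,.08),dict(scene=(325,173),side=(277,333)))}
P={k:{} for k in N}
for c in cms:
    capture(c)
    for l in N:
        rs=trace(c,l); n=N[l][3][c]
        rs=[r for r in rs if np.hypot(r['rect'][0]-n[0],r['rect'][1]-n[1])<30]
        print(c,l,[(round(r['score'],2),np.round(r['rect']).tolist()) for r in rs])
        if rs:P[l][c]=rs[0]['mask'].astype(float)
for l in N:
  L,H,x0,_=N[l]
  for cs in (list(P[l]),)+tuple([c] for c in P[l]):
    cost=lambda p:sum(np.abs(hullmask(c,box(*p,L,H),cms[c])-P[l][c]).sum()/P[l][c].sum() for c in cs)
    b=np.array(x0);r=minimize(cost,b,method='Nelder-Mead',options=dict(initial_simplex=[b,b+[8,0,0],b+[0,8,0],b+[0,0,.08]]))
    print(l,cs,np.round(r.x,3),round(r.fun,3))
E
python3 fit2.py
```

```text
scene carton [(0.77, [288.0, 172.0, 59.0, 32.0])]
scene rail_left [(0.55, [324.0, 173.0, 17.0, 52.0])]
side carton [(0.75, [289.0, 290.0, 69.0, 86.0])]
side rail_left [(0.97, [276.0, 335.0, 96.0, 43.0])]
carton ['scene', 'side'] [5.10859e+02 1.48366e+02 7.80000e-02] 0.104
carton ['scene'] [5.10367e+02 1.48359e+02 7.70000e-02] 0.053
carton ['side'] [5.11673e+02 1.46696e+02 9.60000e-02] 0.046
rail_left ['scene', 'side'] [4.91837e+02 2.69245e+02 1.05000e-01] 0.281
rail_left ['scene'] [4.92774e+02 2.69970e+02 1.04000e-01] 0.105
rail_left ['side'] [4.92644e+02 2.66380e+02 1.02000e-01] 0.056
```

Call:
{"method": "step_arm", "body": {
  "commands": "0.45 -3 0 0 0 0 -0.015;0.45 -5 0 0 0 0 -0.015;0.45 -5 0 4 0 0 -0.015;0.45 -5 0 8 0 0 -0.015;0.45 -5 0 12 0 0 -0.015;0.45 -5 0 14.8 0 0 -0.015;0.45 -5 0 14.8 0 0 -0.015;0.45 -3 0 14.8 0 0 -0.015;0.45 -2 0 14.8 0 0 -0.015;0.45 -2 0 14.8 0 0 -0.015"
}}

```text
time_s: 5.73
eef_pos: [522.1, 29.7, 31.8]
ee_rot: [0.001, 0.671, 0.742, 0.001]
force: [0.4, -0.0, 0.5]
grip_width: 0.452
grip_force: 0.0
```

Call:
{"method": "step_arm", "body": {
  "commands": "0.45 0.3 0 0 0 0 0;0.45 0.6 0 0 0 0 0;0.45 0.9 0 0 0 0 0;0.45 1.2 0 0 0 0 0;0.45 1.5 0 0 0 0 0;0.45 1.8 0 0 0 0 0;0.45 2.1 0 0 0 0 0;0.45 2.4 0 0 0 0 0;0.45 2.6 0 0 0 0 0;0.45 2.8 0 0 0 0 0"
}}

```text
time_s: 6.57
eef_pos: [519.1, 56.1, 30.5]
ee_rot: [0.0, 0.672, 0.741, 0.0]
force: [1.2, -3.9, 2.7]
grip_width: 0.45
grip_force: 2.1
```

Call:
{"method": "step_arm", "body": {
  "commands": "0.45 0.2 0 0 0 0 0;0.45 0.3 0 0 0 0 0;0.45 0.4 0 0 0 0 0;0.45 0.4 0 0 0 0 0"
}}

```text
time_s: 6.9
eef_pos: [518.5, 60.3, 30.2]
ee_rot: [-0.0, 0.672, 0.741, 0.0]
force: [1.3, -1.5, 0.5]
grip_width: 0.452
grip_force: 1.0
```

```bash
python3 - <<'E'
from h import *
s=sense(); print(s['time_s'],np.round(s['eef_pos'],1),s['force'])
a=save('scene','s3');b=save('side','d3')
A=cv2.resize(a[140:210,240:350],None,fx=3.5,fy=3.5,interpolation=3);B=cv2.resize(b[230:370,210:350],None,fx=2.6,fy=2.6,interpolation=3)
cv2.imwrite('pics/v3.png',np.hstack([np.pad(A,((0,B.shape[0]-A.shape[0]),(0,0),(0,0))),B])[:,:,::-1])
E
```

```text
6.9 [518.5  60.3  30.2] [ 1.28559396 -1.50126228  0.54696716]
```

View pics/v3.png

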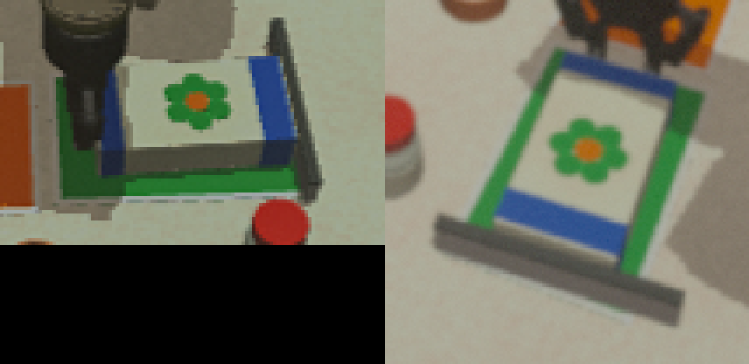

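The carton lies within the mat with its foot against both fingers. A thin gap to the rail remains, so I'll continue slowly until the force rises.

Call:
{"method": "step_arm", "body": {
  "commands": "0.45 0.15 0 0 0 0 0;0.45 0.3 0 0 0 0 0;0.45 0.45 0 0 0 0 0;0.45 0.6 0 0 0 0 0;0.45 0.6 0 0 0 0 0"
}}

```text
time_s: 7.42
eef_pos: [519.7, 62.8, 30.8]
ee_rot: [0.003, 0.671, 0.742, -0.001]
force: [5.8, -26.9, -0.0]
grip_width: 0.452
grip_force: 13.3
```

Call:
{"method": "step_arm", "body": {
  "commands": "0.45 -0.4 0 0 0 0 0;0.45 -1.2 0 0 0 0 0;0.45 -3 0 0 0 0 0;0.45 -5 0 0 0 0 0;0.45 -6 0 -3 0 0 0;0.45 -8 0 -7 0 0 0;0.45 -10 0 -11 0 0 0;0.45 -12 0 -14 0 0 0;0.45 -12 0 -14 0 0 0;0.45 -12 0 -14 0 0 0"
}}

```text
time_s: 8.25
eef_pos: [530.1, -54.2, 171.6]
ee_rot: [0.001, 0.672, 0.74, 0.001]
force: [-0.4, 1.4, -1.2]
grip_width: 0.452
grip_force: 0.0
```

```bash
python3 fit2.py; python3 - <<'E'
from h import *
s=sense(); print(s['time_s'],np.round(s['eef_pos'],1),s['force'])
a=save('scene','s4');b=save('side','d4')
A=cv2.resize(a[140:210,240:350],None,fx=3.5,fy=3.5,interpolation=3);B=cv2.resize(b[230:370,210:350],None,fx=2.6,fy=2.6,interpolation=3)
cv2.imwrite('pics/v4.png',np.hstack([np.pad(A,((0,B.shape[0]-A.shape[0]),(0,0),(0,0))),B])[:,:,::-1])
E
```

```text
scene carton [(0.71, [294.0, 173.0, 60.0, 33.0])]
scene rail_left [(0.67, [325.0, 172.0, 13.0, 54.0])]
side carton [(0.97, [287.0, 293.0, 72.0, 84.0])]
side rail_left [(0.91, [276.0, 336.0, 95.0, 44.0])]
carton ['scene', 'side'] [5.07068e+02 1.67902e+02 1.09000e-01] 0.191
carton ['scene'] [5.06169e+02 1.68636e+02 1.01000e-01] 0.037
carton ['side'] [5.09572e+02 1.47131e+02 1.19000e-01] 0.112
rail_left ['scene', 'side'] [4.88604e+02 2.70108e+02 1.07000e-01] 0.752
rail_left ['scene'] [4.87481e+02 2.70989e+02 1.09000e-01] 0.475
rail_left ['side'] [4.91684e+02 2.66695e+02 1.04000e-01] 0.062
8.55 [529.2 -52.7 169.2] [-0.08001    -0.39773253  0.31272488]
```

View pics/v4.png

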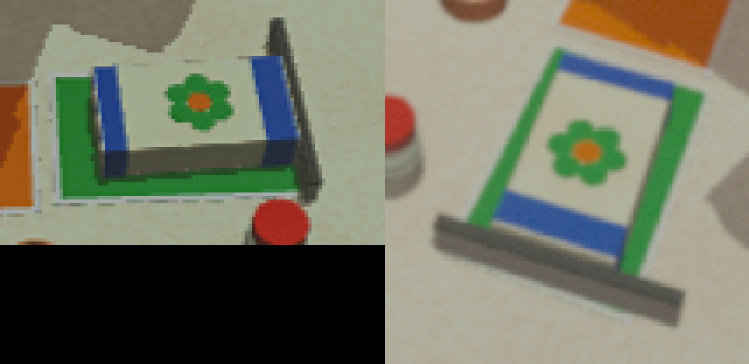

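```bash
python3 - <<'E'
import cv2,numpy as np
a=cv2.imread('pics/s4.png')[140:200,305:340];b=cv2.imread('pics/d4.png')[295:360,215:320]
A=cv2.resize(a,None,fx=8,fy=8,interpolation=0);B=cv2.resize(b,(480,300),interpolation=0)
cv2.imwrite('pics/v5.png',np.hstack([A,np.pad(B,((0,180),(0,0),(0,0)))]))
E
```

```text
(no output)
```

View pics/v5.png

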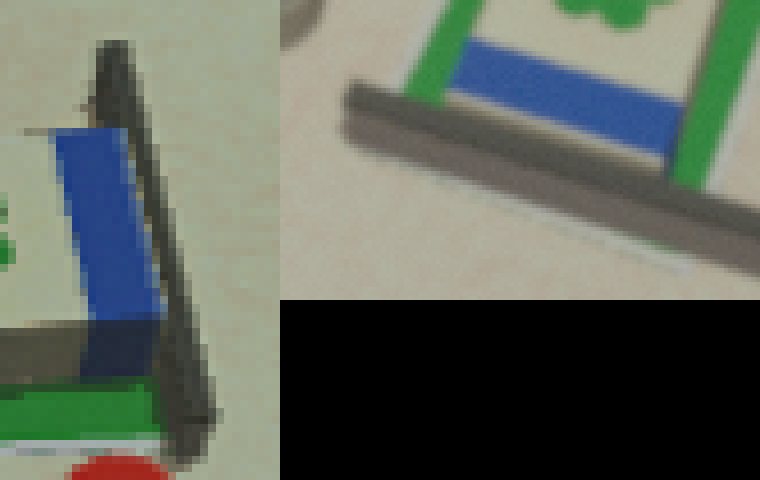

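The blue top end lies parallel to the rail and right up against it: no counter shows between them in either view. The gripper is clear.

```bash
python3 -c "
from rig import *
print(finish_job())"
```

```text
the job is handed in; nothing more can be done
None
```

The carton was tipped onto the green mat and pushed, lying flat, until its top end met the left rail; the final images show it snug and square there, and the job is handed in, with no verdict returned.

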